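Screw the lug cap onto the white storage jar

TASK

Close the white storage jar with the ribbed metal cap: set the cap level on the jar's mouth and turn it backward (anticlockwise seen from above) until it drops down into the thread start, then let go of it completely so that it sits there level by itself. Take it again with a fresh grip and screw it forward (clockwise) until it is fully home, then let go. Leave the mug, the spoon and the tape roll where they are.

Things in the scene. Friction and masses are not known exactly. Their poses are not given: they have to be found in the camera images.
- cap: Plain round aluminium cap, ribbed skirt, 65 mm across (66 over the ribs), 28 mm high, 90 g; starts mouth down on the worktop in either of two places (tape roll in the other). Origin: centre of its open underside; z up through its top. Inside 60 mm wide, 24 mm deep; three hidden lugs flush with the lower edge, 120 degrees apart, 6.6 mm wide, 4 mm high, reaching in to 25.3 mm from the axis.
- jar: White stoneware storage jar, body 75 mm across, 113 mm high, standing in a low steel and rubber foot 96 mm across that is fixed to the worktop: it cannot turn or shift. Origin: centre of the foot's underside; z up. Its shoulder lies 12 mm below the cap's lower edge when the cap is home. The angle of the threaded neck about z is random, unrelated to this body's axes.
- jar_mouth (a point): Centre of the top of the jar's neck, 113 mm above the worktop; z up. The neck's top is a cone, 40 mm across at the mouth and 48.6 mm across 5.5 mm lower, which centres the cap. A fully home cap has its origin 24 mm below this point (its top lies on the mouth).
- jar_crest (a point): Point on the neck's axis where the cap's origin is while its lugs rest on the flat crest of the thread (10.5 mm below the mouth; up to 3 mm higher if they rest on the crest's teeth). Three thread segments, 57 mm across, 120 degrees apart, leave three gaps. Turned backward the cap meets a gap within 120 degrees and drops; turned forward on the crest it butts against a 3 mm tooth.
- thread_start (a point): Point on the neck's axis where the cap's origin is once it has dropped into the gaps (18.5 mm below the mouth). The lugs fit the gaps over about 16 degrees of turn, at an angle that no reading tells. From here turning forward (clockwise from above) by 65 to 91 degrees leads the cap down 5.5 mm until home; then the lugs meet an end stop. It does not spring back.
- mug_b: pink and white mug, 90 x 122 x 105 mm, loose, behind the jar; origin: centre of its underside.
- spoon: metal tablespoon, 188 x 38 x 15 mm, loose, lying between the jar and the cap, lengthwise along x; origin: centre of its underside.
- tape_roll: roll of beige tape, 104 mm across, 25 mm high, loose, lying flat; origin: centre of its underside.

How it is judged:
On the way:
1. the cap has dropped into the thread start, its lower edge 16.5 to 20.5 mm below the top of the mouth, level within 4 degrees, centred within 4 mm, and has been let go for 0.3 s (z of cap in the frame of jar_mouth between -0.0205 and -0.0165 m and horizontal distance between cap and jar_mouth below 0.004 m and angle between cap's own z axis and vertical below 0.07 rad and contact force between the fingers and cap below 0.3 N), for 0.3 s.
At the end, for the whole second after the job is handed in: the cap is screwed home on the jar: its lower edge at least 22.8 mm below the mouth's top (24 mm is fully home), centred within 4 mm, level within 4 degrees, at rest (z of cap in the frame of jar_mouth below -0.0228 m and horizontal distance between cap and jar_mouth below 0.004 m and angle between cap's own z axis and vertical below 0.07 rad and linear speed of cap below 0.01 m/s); the robot touches nothing.
It fails at once if the mug is shifted by more than 30 mm (distance of mug_b from where it was at the start of the episode above 0.03 m).
It fails at once if the spoon is shifted by more than 30 mm (distance of spoon from where it was at the start of the episode above 0.03 m).
It fails at once if the tape roll is shifted by more than 30 mm (distance of tape_roll from where it was at the start of the episode above 0.03 m).
It also fails if it takes over 72 s, if anything falls off the work surface, if the arm or the gripper's body presses on something with over 40 N, if the wrist force passes 120 N, or if a joint passes its speed limit or range.

ROBOT

A 6-joint arm with a two-finger parallel gripper is mounted at the origin on a cart in front of the work surface, level with it; the furniture and walls round the work are solid. World frame = base frame: x ahead of the robot, y to its left, z up, the work surface at z = 0. Lengths are in m, angles in rad, forces in N, time in s.
With the tool pointing down it reaches from about 0.35 to 0.975 m from the base axis. Payload 4.9 kg.
Tool frame: the origin (TCP) lies midway between the tips of the shut fingers; the grasp point (between the pads) lies 19 mm behind it; z points along the fingers, y is the line along which they close (so a half turn about z gives the same grasp; the last joint's range is limited). The gripper opens to 85 mm and grips with 20 to 120 N. Pads are 22 mm wide; open, the fingers measure 114 mm over their backs; the gripper's body (76 mm by 85 mm) begins 54 mm behind the grasp point. The pads swing forward as they close: fully open they stand 13 mm farther back than shut.
Start: joints at [1.042, 0.053, 1.613, -0, 1.476, -0.119], TCP at [0.249, 0.573, 0.203] pointing down, gripper open.
Joint ranges: [-3.01, 3.01], [-1.01, 2.22], [0.06, 2.58], [-1.02, 4.17], [0.09, 2.62], [-3.14, 3.14]. Speed limits (rad/s): [2.57, 2.57, 3.14, 3.14, 3.14, 3.14].

INTERFACE

Orientations are given as a unit quaternion [w, x, y, z].
In Python, from plant import state, grab_frame, camera_info, job_done, spot_in, masks_of, pinpoint gives the robot as it stands.
- The arm moves only by the shell command python3 -m handwheel 'ROWS' [OPENING]. ROWS is JSON, a list that holds one entry, the list of rows, each a list of 6 numbers: the shift along the world's x, y, z in m, then the turn, a rotation vector about the world's x, y, z in degrees. In form: [[[tx, ty, tz, ax, ay, az], ...]]. A call has 1 to 20 rows; each row shifts and turns the commanded pose from where the row before left it; what a row does not reach is not made up. A row lasts 1/12 s, in which the tool goes at most 41.7 mm and 7.16 degrees, less where a joint would pass 70% of its speed; a pose out of reach is approached as far as the arm can. A call is refused whole if a number of a shift passes 0.0417 or a number of a turn 7.16, either way. A call with a gripper value outside its range is refused whole. OPENING is the opening, from 0 (shut) to 1 (fully open), set as the call begins (- or left out, the last holds). The fingers move at their own pace and stop on an object; the grip force is fixed at half the most. Time passes only in rows, so rows that do not move let the fingers close. It gives the time, the measured TCP pose, the force, the opening and the grip force at its end, in the units of the state.
- state(): the state, without advancing time (a new reading comes with each control period).
- grab_frame(name): name is "side" or "top"; returns (picture, depth): 384x512x3 uint8, blue, green, red; 384x512 float32, m along the optical axis (not along the pixel's ray), 0 where there is no reading.
- camera_info(name): a dict with "fx", "fy", "cx", "cy" (pixels), "T" (4x4, takes a point from camera to world coordinates). Camera axes: x right, y up, looking along -z (the intrinsics and any distortion apply to the point x, -y, -z); pixel columns grow to the right and rows downward; lengths in m; the calibration is good to about 2 mm. A picture is of the moment at which its call begins. camera_info takes no time and is no camera call.
- job_done(): hands the job in; it is judged then, once.
Trained networks look in the newest picture that a camera, given by its name, has taken for a name from the list of things; names that differ only in an ending like _2 or _b are one class to them, and where a whole thing is asked for, a point or a joint stands for the part that bears it (a point fixed in the world has none). Each returns a list of dicts, best first, with "conf" (0 to 1); they miss things now and then, are a little off and sometimes report something else, mostly with a low value. They report only what shows in the picture. A call takes as long as a camera call.
- spot_in(camera, thing): "box" ([left, top, width, height] in pixels, round what is visible of it).
- masks_of(camera, thing): "region" (384x512 bool, what is visible of it) and "box" ([left, top, width, height] in pixels, round what is visible of it).
- pinpoint(camera, thing): "position" ([column, row] in pixels: a listed point, or the origin of a listed thing).
The state is a dict: "time": time; "joint_pos": joint angles; "joint_vel": joint speeds; "joint_efforts": joint torques, N m; "tool_pos": TCP position; "tool_rot": TCP orientation; "contact_force": force on the tool from outside, world axes, zero at the start; "ft_torque": the same for the moment, N m; "gripper_width": opening from 0.0 (shut) to 1.0 (fully open); "grasp_force": force on a finger pad.
Only numpy, scipy, OpenCV 4.12 (cv2) and the standard library are available. Lean on these libraries where they do the work, as an engineer would, in place of code of your own. Each camera call takes 0.05 s, during which the arm holds its last target. There are 200 camera calls.

## Working session

There is one attempt and no reset: what is moved stays moved. The work goes in short steps, Python scripts to look and compute and a shell command to move; the robot and the scene stay as the last step left them, time stands still between calls to the robot, and variables do not carry over. Pictures are saved under pics/ and viewed, at most 10 in all, crops included, and the job is handed in when it is done.

```bash
mkdir -p pics; cat > h.py <<'E'
import numpy as np, cv2
from plant import *
def w(cam,uv,depth=None,z=None):
    c=camera_info(cam);T=np.array(c["T"]);u,v=uv
    r=np.array([(u-c["cx"])/c["fx"],-(v-c["cy"])/c["fy"],-1.0])
    if depth is not None: return T[:3,:3]@(r*depth)+T[:3,3]
    d=T[:3,:3]@r; return T[:3,3]+d*(z-T[2,3])/d[2]
def cloud(cam,dep,mask):
    v,u=np.nonzero(mask&(dep>0));c=camera_info(cam);T=np.array(c["T"]);d=dep[v,u]
    P=np.stack([(u-c["cx"])/c["fx"]*d,-(v-c["cy"])/c["fy"]*d,-d],1)
    return P@T[:3,:3].T+T[:3,3]
E
python3 - <<'E'
from h import *
print({k:v for k,v in camera_info("top").items()})
ims=[]
for cam in("top","side"):
    im,d=grab_frame(cam); cv2.imwrite(f"pics/{cam}0.png",im); print(cam,camera_info(cam)["T"])
    for t in("cap","jar","mug_b","spoon","tape_roll"):
        m=masks_of(cam,t)
        for o in m[:2]:
            P=cloud(cam,d,o["region"]); 
            if len(P)==0: continue
            zt=np.percentile(P[:,2],95); top=P[abs(P[:,2]-zt)<.004]
            (cc,rr)=cv2.minEnclosingCircle(top[:,:2].astype(np.float32))
            print(cam,t,round(o["conf"],2),o["box"],"ztop",zt.round(3),"med",np.median(top,0).round(4),"circ",np.round(cc,4),round(rr,4),P.min(0).round(3),P.max(0).round(3))
    for t in("jar_mouth","cap"): print(t,[(p["conf"],np.round(p["position"],1),w(cam,p["position"],z=.113 if t=="jar_mouth" else 0).round(4)) for p in pinpoint(cam,t)[:2]])
print(state())
a=np.hstack([cv2.imread("pics/top0.png"),cv2.imread("pics/side0.png")]); cv2.imwrite("pics/both0.png",cv2.resize(a,(800,300)))
E
```

```text
{'fx': 350.64750861921476, 'fy': 350.64750861921476, 'cx': 252.9789185770748, 'cy': 190.41970580531466, 'T': array([[ 0.04013238,  0.97775254, -0.20588679,  0.41826635],
       [-0.99917743,  0.03807073, -0.01396702, -0.11165883],
       [-0.00581803,  0.20627796,  0.97847614,  0.94841034],
       [ 0.        ,  0.        ,  0.        ,  1.        ]])}
top [[ 0.04013238  0.97775254 -0.20588679  0.41826635]
 [-0.99917743  0.03807073 -0.01396702 -0.11165883]
 [-0.00581803  0.20627796  0.97847614  0.94841034]
 [ 0.          0.          0.          1.        ]]
top cap 0.78 [291.2, 178.9, 28.3, 22.3] ztop 0.031 med [ 0.6234 -0.2401  0.0284] circ [ 0.6241 -0.2396] 0.0319 [ 0.592 -0.27   0.015] [ 0.655 -0.208  0.033]
top jar 0.74 [193.9, 217.9, 38.4, 39.1] ztop 0.076 med [ 0.4684 -0.0154  0.074 ] circ [0.4814 0.002 ] 0.0356 [ 0.435 -0.045 -0.002] [0.528 0.053 0.102]
top mug_b 0.76 [203.3, 134.3, 46.5, 39.3] ztop 0.105 med [ 0.6988 -0.0235  0.1043] circ [ 0.7008 -0.0188] 0.0457 [ 0.655 -0.086 -0.001] [0.755 0.026 0.108]
top spoon 0.74 [307.2, 230.1, 41.3, 41.9] ztop 0.027 med [ 0.4606 -0.29
[... 1813 characters left out ...]
joint_pos': array([ 1.04198012e+00,  5.26724832e-02,  1.61288916e+00,  1.42333351e-05,
        1.47602592e+00, -1.18980399e-01]), 'joint_vel': array([ 0.00021915, -0.00052423,  0.00180314, -0.00054482, -0.00014798,
        0.00038464]), 'joint_efforts': array([ 1.09911394e-03, -3.93639815e+01, -3.70444322e+01,  1.48397697e-05,
        4.07537409e-04,  2.22772252e-05]), 'tool_pos': array([0.24901066, 0.5732304 , 0.20272713]), 'tool_rot': array([-5.90679114e-06,  2.03487442e-01,  9.79077556e-01,  4.66619594e-06]), 'contact_force': array([ 0.41850128,  0.96238819, -0.29922575]), 'ft_torque': array([-0.02110758,  0.02909606,  0.00135558]), 'grasp_force': 0.0, 'gripper_width': 1.0002599366625273}
```

View pics/both0.png

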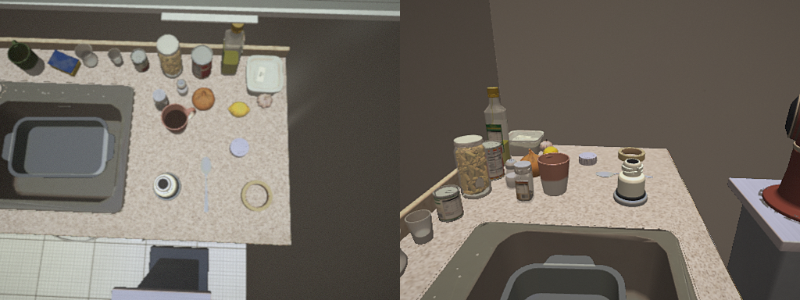

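Top view: the jar is at about (211,237) full-size, the cap at (306,190), the tape at (328,250), the spoon between them and the mug behind the jar. I'll refine the neck centre, then move.

```bash
python3 - <<'E'
from h import *
for cam in("top","side"):
    im,d=grab_frame(cam)
    P=cloud(cam,d,np.ones(d.shape,bool))
    for lo,hi in((.106,.116),(.09,.104),(.0,.02),(.03,.07)):
        Q=P[(abs(P[:,0]-.485)<.06)&(abs(P[:,1])<.06)&(P[:,2]>lo)&(P[:,2]<hi)]
        if len(Q)>5:
            c,r=cv2.minEnclosingCircle(Q[:,:2].astype(np.float32)); print(cam,lo,len(Q),Q.mean(0).round(4),np.round(c,4),round(r,4),Q.min(0).round(3),Q.max(0).round(3))
    # gripper-free check: cap refit
    Q=P[(abs(P[:,0]-.622)<.045)&(abs(P[:,1]+.24)<.045)&(P[:,2]>.022)&(P[:,2]<.036)]
    print(cam,"cap",len(Q),Q.mean(0).round(4),Q.min(0).round(3),Q.max(0).round(3))
    print([(p["conf"],p["box"]) for p in spot_in(cam,"jar_mouth")[:1]])
    x,y,w_,h_=(191,210,50,50) if cam=="top" else (262,195,60,75)
    cv2.imwrite(f"pics/c_{cam}.png",cv2.resize(im[y:y+h_,x:x+w_],(400,400)))
a=np.hstack([cv2.imread("pics/c_top.png"),cv2.imread("pics/c_side.png")]);cv2.imwrite("pics/c.png",a)
E
```

```text
top 0.106 313 [0.4812 0.0018 0.1123] [0.4818 0.0024] 0.0271 [ 0.458 -0.021  0.106] [0.509 0.026 0.116]
top 0.09 107 [ 0.4803 -0.0009  0.0999] [0.4819 0.003 ] 0.0288 [ 0.454 -0.025  0.092] [0.51  0.031 0.104]
top 0.0 721 [ 0.4825 -0.0067  0.0047] [ 4.858e-01 -1.000e-04] 0.0825 [ 0.425 -0.06   0.   ] [0.545 0.06  0.018]
top 0.03 107 [ 0.4745 -0.0095  0.0608] [0.4818 0.0028] 0.0375 [ 0.445 -0.034  0.032] [0.519 0.039 0.07 ]
top cap 449 [ 0.6242 -0.2396  0.0278] [ 0.592 -0.27   0.022] [ 0.655 -0.208  0.033]
[(0.67, [196.0, 217.3, 33.9, 37.1])]
side 0.106 212 [0.4796 0.0106 0.1116] [0.4791 0.0064] 0.0245 [ 0.456 -0.014  0.106] [0.503 0.029 0.115]
side 0.09 193 [0.4797 0.0223 0.0978] [0.4785 0.0057] 0.0284 [ 0.452 -0.007  0.09 ] [0.507 0.034 0.104]
side 0.0 825 [0.488  0.0292 0.0063] [0.4839 0.0022] 0.0811 [ 0.425 -0.059  0.   ] [0.545 0.06  0.02 ]
side 0.03 609 [0.481  0.0317 0.0506] [0.479  0.0058] 0.0374 [0.442 0.003 0.03 ] [0.516 0.042 0.07 ]
side cap 191 [ 0.6206 -0.2332  0.0273] [ 0.59  -0.269  0.022] [ 0.653 -0.206  0.03 ]
[(0.56, [272.9, 217.2, 43.4, 50.0])]
```

View pics/c.png

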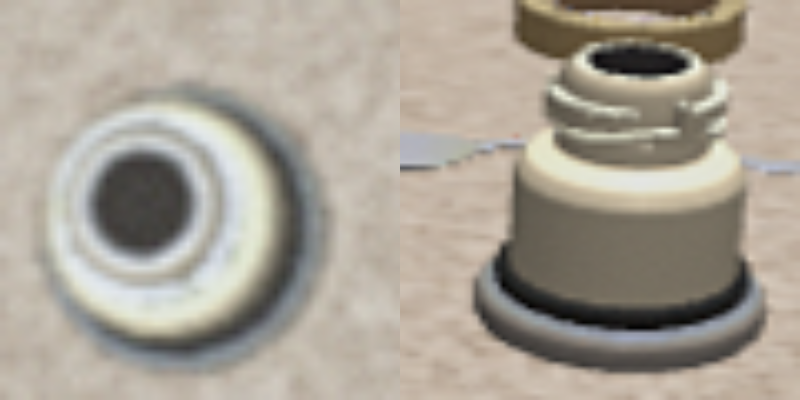

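```bash
python3 -m handwheel '[[[0.02,-0.041,0,0,0,-5],[0.02,-0.041,0,0,0,-5],[0.02,-0.041,0,0,0,-5],[0.02,-0.041,0,0,0,-5],[0.02,-0.041,0,0,0,-5],[0.02,-0.041,0,0,0,-5],[0.02,-0.041,0,0,0,-5],[0.02,-0.041,0,0,0,-5],[0.02,-0.041,0,0,0,-5],[0.02,-0.041,0,0,0,-5]]]' 1
```

```text
time: 1.83
tool_pos: [0.4322, 0.1969, 0.2031]
tool_rot: [0.0, 0.6, 0.8, 0.001]
contact_force: [-0.0, 0.2, -0.1]
gripper_width: 1.004
grasp_force: 0.0
```

The jar axis is about (0.480, 0.004) and the cap about (0.6225, -0.240).

```bash
python3 -m handwheel '[[[0.017,-0.04,0,0,0,0],[0.017,-0.04,0,0,0,0],[0.017,-0.04,0,0,0,0],[0.017,-0.04,0,0,0,0],[0.017,-0.04,0,0,0,0],[0.017,-0.04,0,0,0,0],[0.017,-0.04,0,0,0,0],[0.017,-0.04,0,0,0,0],[0.017,-0.04,0,0,0,0],[0.017,-0.04,0,0,0,0],[0,0,0,0,0,0],[0,0,0,0,0,0],[0,0,0,0,0,0],[0,0,0,0,0,0]]]'
```

```text
time: 3.0
tool_pos: [0.5944, -0.1836, 0.2028]
tool_rot: [-0.0, 0.598, 0.802, 0.0]
contact_force: [0.4, -0.0, -0.7]
gripper_width: 1.002
grasp_force: 0.0
```

```bash
python3 -m handwheel '[[[0.007,-0.014,-0.01,0,0,0],[0.007,-0.014,-0.02,0,0,0],[0.007,-0.014,-0.02,0,0,0],[0.007,-0.0145,-0.02,0,0,0],[0,0,-0.02,0,0,0],[0,0,-0.02,0,0,0],[0,0,-0.02,0,0,0],[0,0,-0.02,0,0,0],[0,0,0,0,0,0],[0,0,0,0,0,0],[0,0,0,0,0,0]]]'
python3 - <<'E'
from h import *
im,d=grab_frame("top"); a=im[140:240,250:370]
im,d=grab_frame("side"); b=im[140:240,180:300]
cv2.imwrite("pics/g.png",cv2.resize(np.hstack([a,b]),(800,333)))
E
```

```text
time: 3.92
tool_pos: [0.6235, -0.2407, 0.0544]
tool_rot: [0.001, 0.598, 0.802, 0.0]
contact_force: [0.5, 0.4, -0.3]
gripper_width: 1.001
grasp_force: 0.0
```

View pics/g.png

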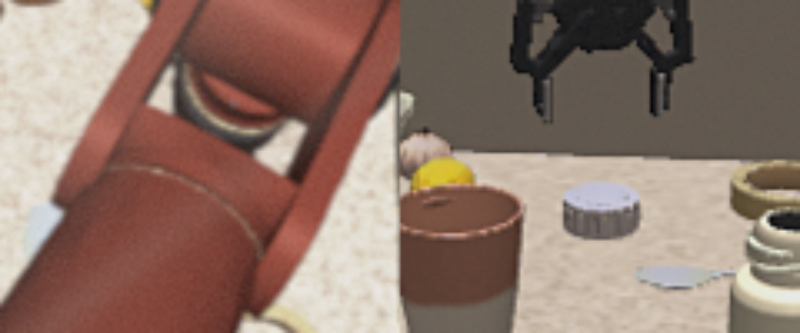

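Side view: the fingers straddle the cap well, centred on column ~270 for both. The tips look a bit higher than expected, so I'll check with depth.

```bash
python3 - <<'E'
from h import *
im,d=grab_frame("side")
P=cloud("side",d,np.ones(d.shape,bool))
Q=P[(abs(P[:,0]-.623)<.08)&(abs(P[:,1]+.24)<.06)&(P[:,2]>.037)&(P[:,2]<.3)]
for z in np.arange(.04,.14,.008):
    s=Q[(Q[:,2]>=z)&(Q[:,2]<z+.008)]
    if len(s): 
        for side in (s[s[:,0]<.623],s[s[:,0]>=.623]):
            if len(side):print(round(z,3),len(side),side.mean(0).round(4),side.min(0).round(3),side.max(0).round(3))
E
```

```text
0.096 9 [ 0.5772 -0.2497  0.1011] [ 0.572 -0.262  0.099] [ 0.582 -0.243  0.103]
0.096 6 [ 0.6635 -0.2193  0.1007] [ 0.661 -0.223  0.098] [ 0.667 -0.216  0.103]
0.104 16 [ 0.5735 -0.2482  0.1078] [ 0.567 -0.257  0.104] [ 0.581 -0.243  0.112]
0.104 15 [ 0.6663 -0.2196  0.1081] [ 0.66  -0.228  0.104] [ 0.675 -0.216  0.112]
0.112 17 [ 0.5743 -0.2488  0.1158] [ 0.567 -0.262  0.112] [ 0.582 -0.24   0.12 ]
0.112 16 [ 0.6682 -0.2204  0.1159] [ 0.66  -0.23   0.113] [ 0.676 -0.216  0.119]
0.12 17 [ 0.5747 -0.2491  0.1237] [ 0.567 -0.261  0.121] [ 0.582 -0.241  0.127]
0.12 18 [ 0.6671 -0.2195  0.124 ] [ 0.66  -0.229  0.12 ] [ 0.675 -0.215  0.128]
0.128 22 [ 0.5736 -0.2491  0.1324] [ 0.565 -0.262  0.129] [ 0.582 -0.241  0.136]
0.128 16 [ 0.6657 -0.2193  0.1319] [ 0.66  -0.227  0.128] [ 0.675 -0.214  0.136]
0.136 21 [ 0.5677 -0.248   0.1409] [ 0.557 -0.257  0.136] [ 0.579 -0.24   0.144]
0.136 20 [ 0.6705 -0.2155  0.1407] [ 0.66  -0.22   0.136] [ 0.683 -0.21   0.144]
```

```bash
python3 -m handwheel '[[[0,0,-0.01,0,0,0],[0,0,-0.01,0,0,0],[0,0,-0.01,0,0,0],[0,0,-0.01,0,0,0],[0,0,0,0,0,0],[0,0,0,0,0,0],[0,0,0,0,0,0]]]'
cat > tips.py <<'E'
from h import *
import sys
s=state();t=s["tool_pos"];print("state",s["time"],t.round(4),s["joint_pos"].round(3),s["contact_force"].round(1))
im,d=grab_frame("side");cv2.imwrite("pics/%s.png"%sys.argv[1],im)
P=cloud("side",d,np.ones(d.shape,bool))
Q=P[(abs(P[:,0]-t[0])<.08)&(abs(P[:,1]-t[1])<.06)&(P[:,2]>.004)&(P[:,2]<t[2]+.1)]
for z in np.arange(.004,t[2]+.08,.008):
    s=Q[(Q[:,2]>=z)&(Q[:,2]<z+.008)]
    if len(s): print(round(z,3),len(s),s.min(0).round(3),s.max(0).round(3))
E
python3 tips.py t1; python3 -c "
import cv2;a=cv2.imread('pics/t1.png')[140:240,180:300];cv2.imwrite('pics/t1c.png',cv2.resize(a,(600,500)))"
```

```text
time: 4.65
tool_pos: [0.6226, -0.2413, 0.0124]
tool_rot: [-0.0, 0.598, 0.801, -0.0]
contact_force: [-0.3, 0.1, -0.3]
gripper_width: 0.999
grasp_force: 0.0
state 4.65 [ 0.6226 -0.2413  0.0124] [-0.481  0.326  1.637  0.     1.179 -0.769] [-0.3  0.1 -0.3]
0.004 57 [ 0.59  -0.236  0.004] [ 0.652 -0.206  0.012]
0.012 65 [ 0.59  -0.235  0.012] [ 0.652 -0.206  0.02 ]
0.02 116 [ 0.59  -0.269  0.02 ] [ 0.653 -0.208  0.028]
0.028 86 [ 0.593 -0.265  0.028] [ 0.652 -0.21   0.03 ]
0.052 12 [ 0.571 -0.262  0.055] [ 0.664 -0.216  0.06 ]
0.06 28 [ 0.566 -0.262  0.06 ] [ 0.673 -0.216  0.068]
0.068 34 [ 0.566 -0.263  0.068] [ 0.672 -0.216  0.076]
0.076 33 [ 0.564 -0.262  0.076] [ 0.672 -0.213  0.084]
0.084 40 [ 0.564 -0.265  0.084] [ 0.672 -0.213  0.092]
0.092 33 [ 0.556 -0.258  0.092] [ 0.677 -0.213  0.1  ]
```

View pics/t1c.png

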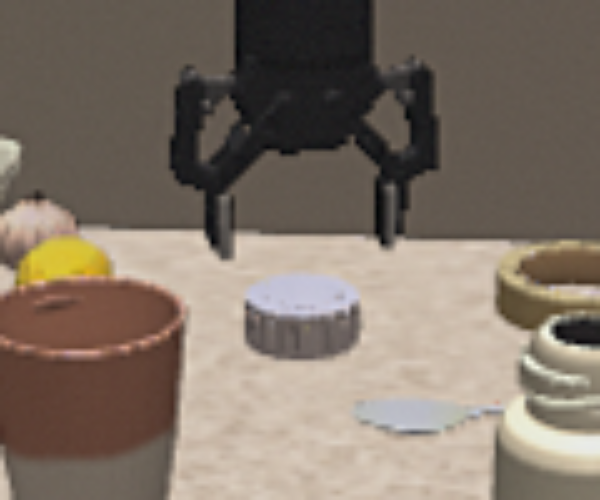

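The picture shows the open tips ~43 mm above the reported TCP height (13 mm expected), about 30 mm clear of the cap's top. I'll trust the camera and descend carefully, watching the force.

```bash
python3 -m handwheel '[[[0,0,-0.005,0,0,0],[0,0,-0.005,0,0,0],[0,0,-0.005,0,0,0],[0,0,-0.005,0,0,0],[0,0,-0.005,0,0,0],[0,0,-0.005,0,0,0],[0,0,0,0,0,0],[0,0,0,0,0,0],[0,0,0,0,0,0]]]'; python3 tips.py t2
```

```text
time: 5.45
tool_pos: [0.6228, -0.2413, -0.0172]
tool_rot: [0.0, 0.598, 0.801, 0.0]
contact_force: [0.3, -0.2, 0.1]
gripper_width: 1.002
grasp_force: 0.0
state 5.45 [ 0.6228 -0.2413 -0.0172] [-0.481  0.365  1.644 -0.     1.132 -0.769] [ 0.3 -0.2  0.1]
0.004 60 [ 0.59  -0.234  0.004] [ 0.652 -0.207  0.012]
0.012 60 [ 0.59  -0.236  0.012] [ 0.652 -0.206  0.02 ]
0.02 134 [ 0.577 -0.268  0.02 ] [ 0.665 -0.207  0.028]
0.028 104 [ 0.565 -0.265  0.028] [ 0.67  -0.21   0.036]
0.036 29 [ 0.566 -0.26   0.036] [ 0.674 -0.215  0.044]
0.044 34 [ 0.566 -0.261  0.044] [ 0.673 -0.216  0.052]
0.052 33 [ 0.566 -0.257  0.052] [ 0.673 -0.216  0.06 ]
0.06 26 [ 0.563 -0.26   0.06 ] [ 0.677 -0.214  0.068]
```

```bash
python3 -m handwheel '[[[0,0,-0.004,0,0,0],[0,0,-0.004,0,0,0],[0,0,-0.003,0,0,0],[0,0,-0.003,0,0,0],[0,0,0,0,0,0],[0,0,0,0,0,0],[0,0,0,0,0,0]]]'; python3 -m handwheel '[[[0,0,0,0,0,0],[0,0,0,0,0,0],[0,0,0,0,0,0],[0,0,0,0,0,0],[0,0,0,0,0,0],[0,0,0,0,0,0],[0,0,0,0,0,0],[0,0,0,0,0,0]]]' 0;python3 tips.py t3;  python3 -c "
import cv2;a=cv2.imread('pics/t3.png')[140:240,180:300];cv2.imwrite('pics/t3c.png',cv2.resize(a,(600,500)))"
```

```text
time: 6.08
tool_pos: [0.6227, -0.2412, -0.0313]
tool_rot: [0.0, 0.598, 0.801, -0.0]
contact_force: [-0.9, -0.1, -0.5]
gripper_width: 1.002
grasp_force: 0.0
time: 6.75
tool_pos: [0.6234, -0.2416, -0.0304]
tool_rot: [0.001, 0.598, 0.801, 0.0]
contact_force: [0.8, -0.6, 5.7]
gripper_width: 0.747
grasp_force: 66.4
state 6.75 [ 0.6234 -0.2416 -0.0304] [-0.481  0.383  1.646  0.     1.111 -0.769] [ 0.8 -0.6  5.7]
0.004 67 [ 0.579 -0.248  0.004] [ 0.654 -0.208  0.012]
0.012 85 [ 0.576 -0.248  0.012] [ 0.662 -0.208  0.02 ]
0.02 139 [ 0.576 -0.274  0.02 ] [ 0.663 -0.207  0.028]
0.028 116 [ 0.577 -0.271  0.028] [ 0.662 -0.208  0.036]
0.036 31 [ 0.577 -0.259  0.036] [ 0.662 -0.217  0.044]
0.044 40 [ 0.56  -0.256  0.044] [ 0.669 -0.213  0.052]
```

View pics/t3c.png

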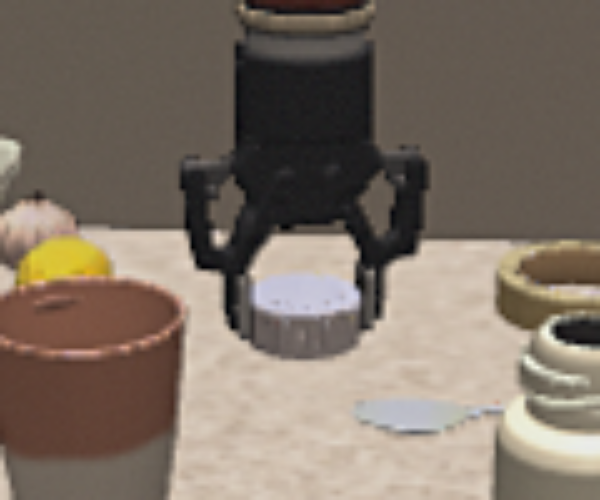

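Cap gripped squarely (opening 0.747, 66 N), with fingers either side at columns ~227 and ~255. I'll lift and carry it to the jar.

```bash
python3 -m handwheel '[[[0,0,0.008,0,0,0],[0,0,0.016,0,0,0],[0,0,0.02,0,0,0],[0,0,0.02,0,0,0],[0,0,0.02,0,0,0],[0,0,0.02,0,0,0],[0,0,0.02,0,0,0],[0,0,0.021,0,0,0],[0,0,0,0,0,0],[0,0,0,0,0,0]]]' && python3 -m handwheel '[[[-0.0142,0.0244,0,0,0,0],[-0.0142,0.0244,0,0,0,0],[-0.0142,0.0244,0,0,0,0],[-0.0142,0.0244,0,0,0,0],[-0.0142,0.0244,0,0,0,0],[-0.0142,0.0244,0,0,0,0],[-0.0142,0.0244,0,0,0,0],[-0.0142,0.0244,0,0,0,0],[-0.0142,0.0244,0,0,0,0],[-0.0142,0.0244,0,0,0,0],[0,0,0,0,0,0],[0,0,0,0,0,0],[0,0,0,0,0,0],[0,0,0,0,0,0]]]'
cat > fit.py <<'E'
from h import *
import sys
from scipy.optimize import least_squares
def circ(Q,r):
    s=least_squares(lambda p:np.hypot(Q[:,0]-p[0],Q[:,1]-p[1])-r,[Q[:,0].mean(),Q[:,1].mean()-.02],loss="soft_l1",f_scale=.001); return s.x
s=state();print(s["time"],s["tool_pos"].round(4),s["contact_force"].round(1),s["gripper_width"],s["grasp_force"],"j6",round(s["joint_pos"][5],2))
im,d=grab_frame("side");cv2.imwrite("pics/%s.png"%sys.argv[1],im)
m=masks_of("side","cap")
if m:
    o=m[0];P=cloud("side",d,o["region"]);print("cap",o["conf"],o["box"],"n",len(P),P.min(0).round(4),P.max(0).round(4),"zpct",np.percentile(P[:,2],[2,50,98]).round(4))
    zt=np.percentile(P[:,2],98)
    S=P[P[:,2]<zt-.006]; print("cap axis",circ(S,.0328).round(4))
    T=P[(P[:,2]>zt-.005)&(P[:,1]<P[:,1].max()-.012)]
    if len(T)>20:
        A=np.c_[T[:,:2]-T[:,:2].mean(0),np.ones(len(T))];c=np.linalg.lstsq(A,T[:,2],rcond=None)[0];print("top slope deg",np.degrees(c[:2]).round(1),"z",c[2].round(4))
A=cloud("side",d,np.ones(d.shape,bool))
B=A[(abs(A[:,0]-.48)<.06)&(abs(A[:,1])<.06)&(A[:,2]>.03)&(A[:,2]<.065)]
if len(B)>20: print("jar axis",circ(B,.0375).round(4))
cv2.imwrite("pics/%s_c.png"%sys.argv[1],cv2.resize(im[150:290,220:360],(560,560)))
E
python3 fit.py f1
```

```text
time: 7.63
tool_pos: [0.6234, -0.2416, 0.1156]
tool_rot: [0.002, 0.598, 0.801, 0.0]
contact_force: [0.0, 1.1, -1.5]
gripper_width: 0.746
grasp_force: 66.0
time: 8.8
tool_pos: [0.4806, 0.0022, 0.113]
tool_rot: [-0.0, 0.599, 0.801, -0.0]
contact_force: [0.6, -0.6, -1.6]
gripper_width: 0.745
grasp_force: 66.1
8.8 [0.4806 0.0022 0.113 ] [ 0.6 -0.6 -1.6] 0.7448128378944238 66.12868021940812 j6 -0.44
cap 0.71 [283.5, 173.1, 34.0, 26.3] n 623 [ 0.3937 -0.4203  0.0019] [0.5073 0.0378 0.173 ] zpct [0.1448 0.1661 0.1724]
cap axis [0.4783 0.0014]
top slope deg [ 0.1 -0.7] z 0.1715
jar axis [0.4788 0.0017]
```

View pics/f1_c.png

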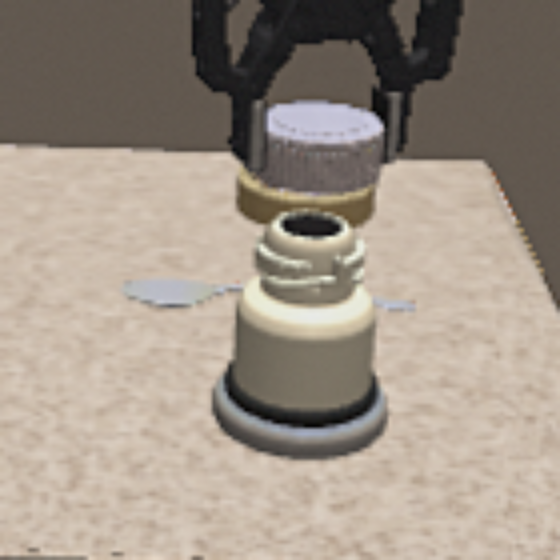

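The cap is level, and its axis is within ~1 mm of the jar's axis. Lowering it onto the crest.

```bash
python3 -m handwheel '[[[0.001,0,-0.008,0,0,0],[0,0,-0.008,0,0,0],[0,0,-0.008,0,0,0],[0,0,-0.006,0,0,0],[0,0,-0.005,0,0,0],[0,0,0,0,0,0],[0,0,0,0,0,0]]]'; for i in 1 2 3; do python3 -m handwheel '[[[0,0,-0.001,0,0,0],[0,0,-0.001,0,0,0],[0,0,0,0,0,0],[0,0,0,0,0,0]]]' | grep -E 'pos|force'; done
```

```text
time: 9.48
tool_pos: [0.4813, 0.0028, 0.0781]
tool_rot: [-0.0, 0.598, 0.801, -0.0]
contact_force: [0.1, 0.2, -0.5]
gripper_width: 0.746
grasp_force: 66.1
tool_pos: [0.4818, 0.0028, 0.077]
contact_force: [0.5, 0.4, -1.8]
grasp_force: 66.1
tool_pos: [0.4816, 0.0028, 0.0746]
contact_force: [-0.1, 0.3, -0.6]
grasp_force: 66.1
tool_pos: [0.4816, 0.0028, 0.0726]
contact_force: [-0.6, 0.5, -0.8]
grasp_force: 66.1
```

```bash
for i in 1 2 3 4; do python3 -m handwheel '[[[0,0,-0.001,0,0,0],[0,0,0,0,0,0],[0,0,0,0,0,0]]]' | grep -E 'pos|contact'; done
```

```text
tool_pos: [0.4818, 0.0027, 0.0721]
contact_force: [-1.8, -0.1, 1.8]
tool_pos: [0.4819, 0.0027, 0.072]
contact_force: [-4.5, 0.9, 7.8]
tool_pos: [0.4819, 0.0027, 0.0719]
contact_force: [-6.7, 0.4, 11.9]
tool_pos: [0.482, 0.0027, 0.0719]
contact_force: [-10.3, 1.2, 17.3]
```

Contact at the crest height (cap edge at 102.5 mm). The side force says I'm slightly too far in +x, so I'll ease that and start turning backward.

```bash
python3 -m handwheel '[[[-0.002,0,0.001,0,0,0],[0,0,0,0,0,3],[0,0,0,0,0,4],[0,0,0,0,0,4],[0,0,0,0,0,4],[0,0,0,0,0,0]]]' | grep -E 'pos|rot|contact'; for i in 1 2 3; do python3 -m handwheel '[[[0,0,0,0,0,4],[0,0,0,0,0,4],[0,0,0,0,0,0]]]' | grep -E 'pos|rot|contact'; done
```

```text
tool_pos: [0.4817, 0.0025, 0.072]
tool_rot: [0.002, 0.487, 0.873, 0.001]
contact_force: [-0.6, 0.3, 6.9]
tool_pos: [0.4817, 0.0025, 0.0719]
tool_rot: [0.002, 0.425, 0.905, 0.001]
contact_force: [-0.9, 0.4, 6.0]
tool_pos: [0.4804, 0.0026, 0.0703]
tool_rot: [0.001, 0.362, 0.932, 0.0]
contact_force: [1.5, -1.1, -0.8]
tool_pos: [0.4795, 0.0027, 0.0693]
tool_rot: [-0.0, 0.297, 0.955, -0.0]
contact_force: [0.9, 0.0, -0.4]
```

The load vanished, so the lugs found the gap. Pushing down.

```bash
for i in 1 2 3 4; do python3 -m handwheel '[[[0,0,-0.001,0,0,0],[0,0,-0.001,0,0,0],[0,0,0,0,0,0],[0,0,0,0,0,0]]]' | grep -E 'pos|contact'; done
```

```text
tool_pos: [0.4795, 0.0028, 0.0674]
contact_force: [1.3, -0.4, -2.1]
tool_pos: [0.4795, 0.0028, 0.0655]
contact_force: [0.6, -0.2, -1.8]
tool_pos: [0.4796, 0.0028, 0.0641]
contact_force: [-2.5, -0.1, 3.1]
tool_pos: [0.4798, 0.0028, 0.0639]
contact_force: [-9.2, 0.8, 14.2]
```

Thread start reached (18.5 mm below the mouth). I'll relieve the load, let go and hold.

```bash
python3 -m handwheel '[[[-0.001,0,0.0025,0,0,0],[0,0,0,0,0,0],[0,0,0,0,0,0]]]' | grep -E 'pos|contact'; python3 -m handwheel '[[[0,0,0,0,0,0],[0,0,0,0,0,0],[0,0,0,0,0,0],[0,0,0,0,0,0],[0,0,0,0,0,0],[0,0,0,0,0,0],[0,0,0,0,0,0],[0,0,0,0,0,0],[0,0,0,0,0,0],[0,0,0,0,0,0],[0,0,0,0,0,0],[0,0,0,0,0,0]]]' 1; python3 fit.py f2
```

```text
tool_pos: [0.4795, 0.0026, 0.0645]
contact_force: [3.1, -0.8, 0.3]
time: 15.32
tool_pos: [0.4787, 0.0028, 0.0642]
tool_rot: [0.0, 0.296, 0.955, -0.0]
contact_force: [-0.7, 1.0, 0.3]
gripper_width: 1.001
grasp_force: 0.0
15.3167 [0.4787 0.0028 0.0642] [-0.7  1.   0.3] 1.0014737288569255 0.0 j6 -1.12
cap 0.73 [289.2, 195.6, 25.5, 26.9] n 494 [ 4.058e-01 -3.402e-01  3.000e-04] [0.4941 0.0506 0.1496] zpct [0.0036 0.1188 0.1256]
cap axis [0.4775 0.0019]
top slope deg [ 0.8 -0.6] z 0.1226
jar axis [0.4786 0.0017]
```

View pics/f2_c.png

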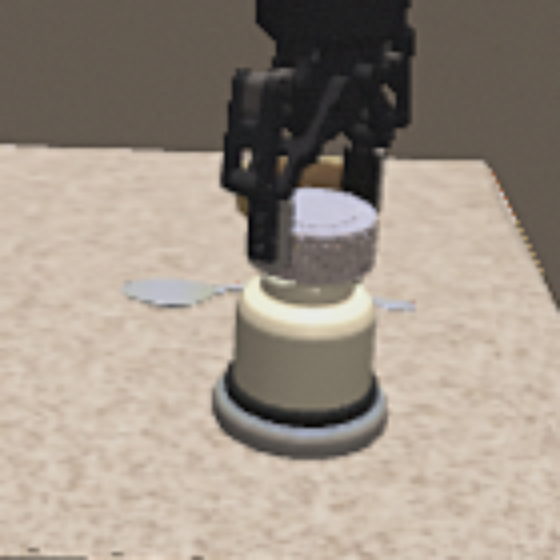

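The cap sits level by itself (top at 122.6 mm, as expected), with the fingers clear. Fresh grip, then forward.

```bash
python3 -m handwheel '[[[0,0,0,0,0,0],[0,0,0,0,0,0],[0,0,0,0,0,0],[0,0,0,0,0,0],[0,0,0,0,0,0],[0,0,0,0,0,0],[0,0,0,0,0,0],[0,0,0,0,0,0]]]' 0 | grep -E 'pos|contact|grasp|width'; for i in 1 2 3 4; do python3 -m handwheel '[[[0,0,-0.0004,0,0,-5],[0,0,-0.0004,0,0,-5],[0,0,-0.0004,0,0,-5],[0,0,0,0,0,0],[0,0,0,0,0,0]]]' | grep -E 'pos|rot|contact'; done; python3 -c "
from plant import state;s=state();print(s['ft_torque'],s['joint_pos'][5])"
```

```text
tool_pos: [0.4791, 0.0027, 0.0647]
contact_force: [-0.7, -0.1, 5.2]
gripper_width: 0.742
grasp_force: 66.1
tool_pos: [0.4796, 0.0029, 0.0639]
tool_rot: [0.001, 0.419, 0.908, 0.001]
contact_force: [-0.4, 0.7, 5.4]
tool_pos: [0.4798, 0.0031, 0.0626]
tool_rot: [0.001, 0.534, 0.846, 0.001]
contact_force: [1.3, 1.2, 4.5]
tool_pos: [0.4799, 0.0031, 0.0613]
tool_rot: [0.001, 0.638, 0.77, 0.001]
contact_force: [4.2, 1.9, 4.7]
tool_pos: [0.4803, 0.0033, 0.06]
tool_rot: [0.001, 0.734, 0.68, 0.002]
contact_force: [6.3, 3.3, 2.4]
[ 0.78219292 -1.05301968 -0.02943279] -0.07391490968732943
```

```bash
python3 -m handwheel '[[[0.001,0,-0.0004,0,0,-4],[0,0,-0.0004,0,0,-4],[0,0,0,0,0,0],[0,0,0,0,0,0]]]' | grep -E 'pos|contact'; for i in 1 2 3; do python3 -c "
from plant import state;s=state();print(s['ft_torque'].round(2),s['joint_pos'][5].round(3))";  python3 -m handwheel '[[[0,0,-0.0003,0,0,-4],[0,0,-0.0003,0,0,-4],[0,0,0,0,0,0],[0,0,0,0,0,0]]]' | grep -E 'pos|rot|contact'; done; python3 -c "
from plant import state;s=state();print(s['ft_torque'].round(2),s['joint_pos'][5].round(3))"
```

```text
tool_pos: [0.4805, 0.0032, 0.0593]
contact_force: [3.0, 4.3, 5.7]
[ 0.55 -0.48 -0.12] 0.066
tool_pos: [0.4809, 0.0029, 0.0593]
tool_rot: [0.001, 0.821, 0.571, 0.001]
contact_force: [3.0, 3.1, 7.7]
[ 0.38 -0.38 -0.12] 0.206
tool_pos: [0.4816, 0.0029, 0.0593]
tool_rot: [0.001, 0.858, 0.513, 0.002]
contact_force: [3.6, 3.7, 9.2]
[ 0.52 -0.37  0.54] 0.344
tool_pos: [0.4801, 0.0004, 0.0592]
tool_rot: [0.003, 0.891, 0.454, -0.002]
contact_force: [-5.0, -5.3, 14.8]
[-0.89  0.79  1.4 ] 0.481
```

A full 5.5 mm descent followed by a torque rise: that's the end stop. I'll unload, release, go up and check.

```bash
python3 -m handwheel '[[[0,0.001,0.002,0,0,4],[0,0,0,0,0,0],[0,0,0,0,0,0]]]' | grep -E 'pos|contact'; python3 -m handwheel '[[[0,0,0,0,0,0],[0,0,0,0,0,0],[0,0,0,0,0,0],[0,0,0,0,0,0],[0,0,0,0,0,0],[0,0,0,0,0,0],[0,0,0.01,0,0,0],[0,0,0.015,0,0,0],[0,0,0.02,0,0,0],[0,0,0.02,0,0,0],[0,0,0.02,0,0,0],[0,0,0.02,0,0,0],[0,0,0,0,0,0],[0,0,0,0,0,0],[0,0,0,0,0,0]]]' 1; python3 fit.py f3
```

```text
tool_pos: [0.48, 0.0016, 0.0593]
contact_force: [2.3, -5.3, 5.0]
time: 20.58
tool_pos: [0.4792, 0.0039, 0.1632]
tool_rot: [-0.0, 0.877, 0.481, -0.0]
contact_force: [-0.3, 0.0, -1.3]
gripper_width: 1.003
grasp_force: 0.0
20.5833 [0.4792 0.0039 0.1632] [-0.3  0.  -1.3] 1.002505936551679 0.0 j6 0.42
cap 0.93 [280.6, 196.3, 33.2, 27.1] n 670 [ 0.4464 -0.2553  0.025 ] [0.511  0.039  0.1192] zpct [0.0904 0.113  0.1183]
cap axis [0.4781 0.0029]
top slope deg [-0.2 -0.4] z 0.1171
jar axis [0.4788 0.0018]
```

View pics/f3_c.png

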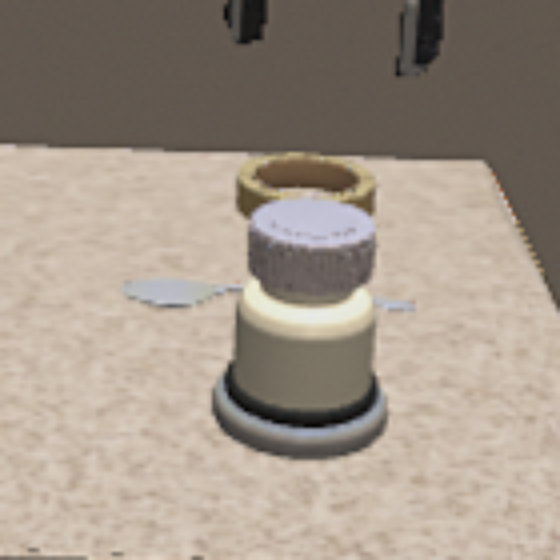

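The cap is home: its top is at 117.1 mm (117 expected), it is level and centred, the gripper is clear, and the spoon and tape roll haven't moved.

```bash
python3 -c "from plant import job_done;print(job_done())"
```

```text
the job is handed in; nothing more can be done
None
```

The cap dropped into the thread start, was let go and sat level, then was regripped, screwed fully home and released; the job is handed in at about 21 s, though no verdict came back.

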